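# Third hand: press a specimen jar against the sprung stop of a clamping jig

### The arm

A 6-joint arm with a two-finger parallel gripper is mounted at the origin on a cart in front of the work surface, level with it; the furniture and walls round the work are solid. World frame = base frame: x ahead of the robot, y to its left, z up, the work surface at z = 0. Lengths are in m, angles in degrees, forces in N, time in s.
With the tool pointing down it reaches from about 0.25 to 0.725 m from the base axis. Payload 9.7 kg.
Tool frame: the origin (TCP) lies at the very end of the fingers, on their centre line; the grasp point (between the pads) lies 19 mm behind it; z points along the fingers, y is the line along which they close (so a half turn about z gives the same grasp; the last joint's range is limited). The gripper opens to 85 mm and grips with 20 to 120 N. Pads are 22 mm wide; open, the fingers measure 114 mm over their backs; the gripper's body (76 mm by 85 mm) begins 54 mm behind the grasp point. The pads swing forward as they close: fully open they stand 13 mm farther back than shut.
Start: joints at [-76.662, 4.979, 10.078, 95.1, 0, 90], TCP at [0.127, -0.535, 0.231] pointing down, gripper open.
Joint ranges: [-179.16, 179.16], [-48.56, 103.87], [-65.8, 70.77], [-126.05, 130.52], [-82.76, 87.17], [-180, 180]. Speed limits (degrees/s): [127.2, 127.2, 147.25, 180, 180, 180].

### API

Orientations are given as [roll, pitch, yaw] about the fixed x, y, z axes, in that order (R = Rz(yaw) Ry(pitch) Rx(roll)).
In Python, from workcell import bot, viewer, finder gives the robot as it stands. The module is installed in compiled form; this text tells all that it offers.
- The arm moves only by the shell command python3 -m inch 'ROWS' [FORCE]. ROWS is JSON, a list that holds one entry, the list of rows, each a list of 7 numbers: the opening in per cent of the stroke, from 0 (shut) to 100 (fully open), then the shift along the tool's x, y, z in mm, then the turn, a rotation vector about the tool's x, y, z in degrees. In form: [[[grip, tx, ty, tz, ax, ay, az], ...]]. A call has 1 to 8 rows; each row shifts and turns the commanded pose from where the row before left it, along the tool's axes as they then stand; what a row does not reach is not made up. A row lasts 1/8 s, in which the tool goes at most 62.5 mm and 10.7 degrees, less where a joint would pass 70% of its speed; a pose out of reach is approached as far as the arm can. A call with a gripper value outside its range is refused whole. The fingers move at their own pace and stop on an object; FORCE is the grip in N (left out, the last holds). Time passes only in rows, so rows that do not move let the fingers close. It gives the time, the measured TCP pose, the force, the opening and the grip force at its end, in the units of the state.
- bot.get_obs(): the state, without advancing time (a new reading comes with each control period).
- viewer.camera(name): name is "scene" or "top"; returns a dict with "pixels" (384x512x3 uint8, red, green, blue), "vfov" (degrees; the focal length in pixels is half the picture's height over the tangent of half this angle, whatever the lens; pixels are square), "cx", "cy" (the principal point, pixels), "R" (3x3) and "t" (3): a world point X has camera coordinates R X + t. Camera axes: x right, y down, z forward; pixel columns grow to the right and rows downward; lengths in m; the calibration is good to about 2 mm. A picture is of the moment at which its call begins. There is no depth.
- bot.job_done(): hands the job in; it is judged then, once.
Trained networks look in the newest picture that a camera, given by its name, has taken for a name from the list of things; names that differ only in an ending like _2 or _b are one class to them, and where a whole thing is asked for, a point or a joint stands for the part that bears it (a point fixed in the world has none). Each returns a list of dicts, best first, with "conf" (0 to 1); they miss things now and then, are a little off and sometimes report something else, mostly with a low value. They report only what shows in the picture. A call takes as long as a camera call.
- finder.outline_of(camera, thing): "pixels" (384x512 bool, what is visible of it) and "extent" ([centre column, centre row, width, height] in pixels, round what is visible of it).
- finder.mark_of(camera, thing): "position" ([column, row] in pixels: a listed point, or the origin of a listed thing).
The state is a dict: "time": time; "q": joint angles; "qd": joint speeds; "joint_efforts": joint torques, N m; "ee_pos": TCP position; "tcp_rot": TCP orientation; "wrist_force": force on the tool from outside, world axes, zero at the start; "torque": the same for the moment, N m; "opening": finger opening in m; "grasp_force": force on a finger pad.
Only numpy, scipy, OpenCV 4.12 (cv2) and the standard library are available. Lean on these libraries where they do the work, as an engineer would, in place of code of your own. Each camera call takes 0.05 s, during which the arm holds its last target. There are 200 camera calls.

### The job

Pick up the specimen jar with the blue cap from the white riser, gripping it gently, and stand it upright on the plate of the clamping jig, centred in front of the orange sprung stop. Push the jar against the stop until the tip of the black pointer is in the green zone of the scale, never into the red; hold it there steadily for two seconds while a colleague bolts on the retaining bracket, and finish your program still gripping and pressing it like that. Leave the other things on the riser where they are.

Things in the scene. Friction and masses are not known exactly. Their poses are not given: they have to be found in the camera images.
- jar_blue_mid (a point): Jar with a BLUE screw cap, the one to handle: white upright cylinder 44 mm in diameter (cap 46 mm, top 16 mm), 68 mm tall, 60 to 130 g, loose on the riser. The point is on its axis half-way up, 34 mm above its underside; z along the axis, up. Thin-walled: a grip of 10 to 20 N is plenty; over 35 N a finger is too much. It can swivel between the fingers: grip it near half-way up.
- jar_red_mid (a point): Jar of the same shape and size with a RED cap, a bystander about 85 mm from the blue one along the riser's y axis; the two may have changed places. The point is on its axis, 34 mm above its underside.
- riser: White bench riser fixed on the desk beyond the desk screen, 240 (x) x 340 (y) mm, its top 140 mm above the desk; jig, jars, oil bottle, tape stand on it. x points away from the screen and the robot, y along the screen to the left; origin at desk height under its centre. The jars stand in a row along y: close the fingers along its x axis to stay clear of the other jar.
- jig: Clamping jig fixed on the riser. x (level) is the push direction, towards the stop, away from the robot; y to the left, z up; origin on the riser's top, under 'seat'. Aluminium plate x -50 to 75 mm, y +-33, top at z 10. Grey spring housing on it, x 51 to 74, y +-30, up to z 58, scale on top. To set the jar down clear of the stop: jar axis at x -25 to -8, y 0; ease the weight off before sliding it.
- seat (a point): Fixed point on the jig's plate top (150 mm above the desk), where the jar's axis stands when the jar just touches the unpushed stop (x 0, y 0, z 10 mm in the jig's frame; same axes). Pushing the jar by d along the jig's +x from here moves the stop by d.
- stop (a joint): Travel (m) of the orange sprung stop along the jig's +x: 0 unpushed, 0.020 at its end. A block with a shallow upright vee (150 degrees, 34 mm wide, jig z 12 to 60 mm), its middle 23 mm beyond 'seat' at 0. The spring resists with 2 N at first, then 0.5 N more per mm. The black pointer on top moves with it over white, green (0.005 to 0.013, 4.5 to 8.5 N), white, red (from 0.017).
- oil_bottle: Small amber dropper bottle with a black cap, 25 mm across, 66 mm tall, loose on the riser behind the jars, a bystander; origin at the centre of its underside.
- screen_top (a point): Fixed point on the top edge of the desk screen, 0.375 m above the desk: a level wall 34 mm thick running straight both ways from here, parallel to the riser's y axis, between the robot and the riser. The arm must work over it: keep forearm, wrist and whatever is held clear of it, and go no lower than the work needs.

How it is judged:
By the outcome, as a careful person would: the job done as asked, in the order asked, and still so for the second after the job is handed in, while the arm keeps its last pose, push and grip.
It also fails if it takes over 45 s, if anything falls off the work surface, if the arm or the gripper's body presses on something with over 40 N, if the wrist force passes 120 N, or if a joint passes its speed limit or range.

## Working session

There is one attempt and no reset: what is moved stays moved. The work goes in short steps, Python scripts to look and compute and a shell command to move; the robot and the scene stay as the last step left them, time stands still between calls to the robot, and variables do not carry over. Pictures are saved under pics/ and viewed, at most 10 in all, crops included, and the job is handed in when it is done.

```bash
mkdir -p pics; ls; cat > h.py <<'E'
import numpy as np, cv2
from workcell import bot, viewer, finder
def snap(n,save=None):
    c=viewer.camera(n)
    if save: cv2.imwrite(f'pics/{save}.png',cv2.cvtColor(c['pixels'],cv2.COLOR_RGB2BGR))
    c['f']=c['pixels'].shape[0]/2/np.tan(np.radians(c['vfov'])/2); return c
def ray(c,p):
    R=np.array(c['R']);t=np.array(c['t']); d=R.T@np.array([(p[0]-c['cx'])/c['f'],(p[1]-c['cy'])/c['f'],1]); return -R.T@t,d/np.linalg.norm(d)
def tri(rs):
    A=sum(np.eye(3)-np.outer(d,d) for o,d in rs); b=sum((np.eye(3)-np.outer(d,d))@o for o,d in rs)
    X=np.linalg.solve(A,b); return X,[np.linalg.norm((np.eye(3)-np.outer(d,d))@(X-o))*1e3 for o,d in rs]
def onz(r,z): o,d=r; return o+d*(z-o[2])/d[2]
def proj(c,X):
    p=np.array(c['R'])@X+np.array(c['t']); return c['f']*p[:2]/p[2]+[c['cx'],c['cy']]
E
python3 - <<'E'
from h import *
np.set_printoptions(precision=4,suppress=True)
C={n:snap(n,n+'0') for n in('scene','top')}
for n,c in C.items(): print(n,c['vfov'],c['cx'],c['cy'],-np.array(c['R']).T@c['t'])
Z=dict(jar_blue_mid=.174,jar_red_mid=.174,riser=0,jig=.14,seat=.15,oil_bottle=.14,screen_top=.375)
for k,z in Z.items():
    rs=[]
    for n,c in C.items():
        m=finder.mark_of(n,k)
        for d in m[:2]: print(k,n,np.round(d['position'],1),round(d['conf'],2),onz(ray(c,d['position']),z))
        if m: rs.append(ray(c,m[0]['position']))
    if len(rs)==2: print('  tri',*tri(rs))
o=bot.get_obs();print(o['ee_pos'],o['tcp_rot'],o['wrist_force'],o['opening'])
E
```

```text
pics
scene 54.14890273640194 254.32652771707146 192.18971695833767 [ 0.7472 -0.9586  0.779 ]
top 50.1567633180715 250.21948019485228 188.63434558560695 [ 0.3825 -0.3783  1.0798]
jar_blue_mid scene [314.6 204.6] 0.73 [ 0.6631 -0.3194  0.174 ]
jar_blue_mid top [219.7 128.7] 0.59 [ 0.6653 -0.3203  0.174 ]
  tri [ 0.664  -0.3207  0.1758] [np.float64(0.7801775373985237), np.float64(0.7801775373984129)]
jar_red_mid scene [280.1 211.5] 0.59 [ 0.5948 -0.369   0.174 ]
jar_red_mid top [240.4 158.4] 0.76 [ 0.5955 -0.3673  0.174 ]
jar_red_mid top [259.9 215.1] 0.53 [ 0.4667 -0.41    0.174 ]
  tri [ 0.5951 -0.3676  0.173 ] [np.float64(0.7018164471846622), np.float64(0.7018164471845613)]
riser scene [270.4 263.2] 0.9 [ 0.5834 -0.3871  0.    ]
riser top [246.2 174.3] 0.84 [ 0.5927 -0.3806  0.    ]
riser top [241.1 160.8] 0.34 [ 0.6298 -0.3671  0.    ]
  tri [ 0.5879 -0.3832 -0.0007] [np.float64(5.551594929852754), np.float64(5.551594929852871)]
jig scene [223.  224.5] 0.68 [ 0.4748 -0.4229  0.14  ]
jig scene [315.4 203.3] 0.31 [ 0.6592 -0.2783  0.14  ]
jig top [261.8 214.9] 0.86 [ 0.4703 -0.4155  0
[... 151 characters left out ...]
15  0.15  ]
seat top [262.4 213.8] 0.86 [ 0.4719 -0.4165  0.15  ]
  tri [ 0.4705 -0.4167  0.1566] [np.float64(0.8915755031252026), np.float64(0.8915755031252593)]
oil_bottle scene [272.8 248.6] 0.62 [ 0.6053 -0.4507  0.14  ]
oil_bottle top [275.3 161. ] 0.52 [ 0.5968 -0.4487  0.14  ]
  tri [ 0.6012 -0.4478  0.1339] [np.float64(3.286484159578889), np.float64(3.2864841595789196)]
screen_top scene [210.2  99. ] 0.85 [ 0.3953 -0.2823  0.375 ]
screen_top top [184.9 249.1] 0.66 [ 0.391 -0.275  0.375]
  tri [ 0.3911 -0.2743  0.3702] [np.float64(0.019785523900331125), np.float64(0.01978552390034508)]
[ 0.1269 -0.5352  0.2313] [179.9976  -0.0012  13.3397] [-0.8615 -0.175  -0.1678] 0.08569675590111435
```

View pics/scene0.png

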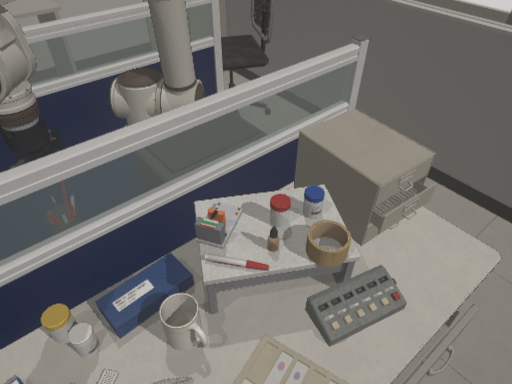

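View pics/top0.png

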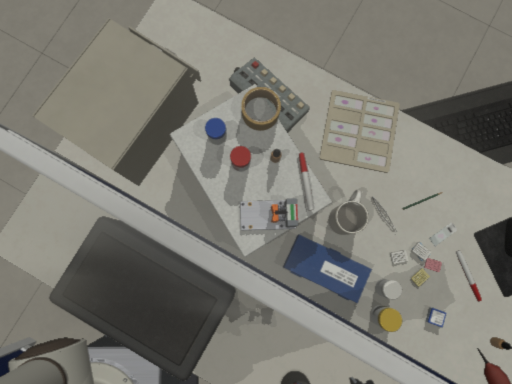

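The scene view shows the blue jar at (314,200), red jar at (280,210), oil bottle (273,240) and jig at (218,225). In the top view they are at blue (216,128), red (241,157) and jig (268,213), with the push direction to the right. Next I need the jig and riser yaw.

```bash
python3 - <<'E'
from h import *
np.set_printoptions(precision=4,suppress=True)
C={n:snap(n) for n in('scene','top')}
c=C['top']; ims=[]
for n,(u,v) in dict(top=(268,213),scene=(218,225)).items():
    im=C[n]['pixels'][v-34:v+34,u-34:u+34,::-1]; ims.append(cv2.resize(im,(400,400),interpolation=cv2.INTER_CUBIC))
cv2.imwrite('pics/jig1.png',np.hstack(ims))
for k,z in dict(riser=.14,stop=.2,jig=.15,jar_blue_mid=.2,screen_top=.375).items():
  for n in C:
    m=finder.outline_of(n,k)
    if not m: print(k,n,'none');continue
    p=m[0]['pixels'].astype(np.uint8); cs,_=cv2.findContours(p,0,2); q=max(cs,key=cv2.contourArea)
    w=np.array([onz(ray(C[n],x[0]),z)[:2] for x in q])
    (a,b),s,an=cv2.minAreaRect((w*1000).astype(np.float32)); print(k,n,round(m[0]['conf'],2),m[0]['extent'],'rect',round(a),round(b),np.round(s),round(an,1))
# screen line: edges
o=[onz(ray(c,p),.375) for p in ((5,130),(430,378))]; d=o[1]-o[0]; print('screen dir',np.degrees(np.arctan2(d[1],d[0])),o)
E
```

```text
riser scene none
riser top 0.61 [251.9, 169.9, 161.7, 176.4] rect 583 -389 [340. 242.] 31.5
stop scene 0.61 [215.6, 217.3, 14.9, 18.6] rect 479 -453 [32. 52.] 85.0
stop top 0.75 [278.8, 213.4, 10.6, 15.9] rect 469 -450 [39. 32.] 4.3
jig scene 0.89 [221.1, 225.0, 46.7, 42.8] rect 461 -432 [ 90. 131.] 0.8
jig top 0.75 [269.5, 211.9, 57.4, 29.3] rect 472 -431 [ 69. 131.] 4.2
jar_blue_mid scene 0.65 [314.3, 203.4, 22.2, 31.3] rect 662 -338 [ 46. 107.] 11.5
jar_blue_mid top 0.66 [217.6, 132.0, 18.6, 26.2] rect 652 -314 [60. 44.] 9.2Traceback (most recent call last):
  File "<stdin>", line 10, in <module>
ValueError: it knows: jar_blue_mid, jar_red_mid, jig, oil_bottle, riser, seat, stop
```

View pics/jig1.png

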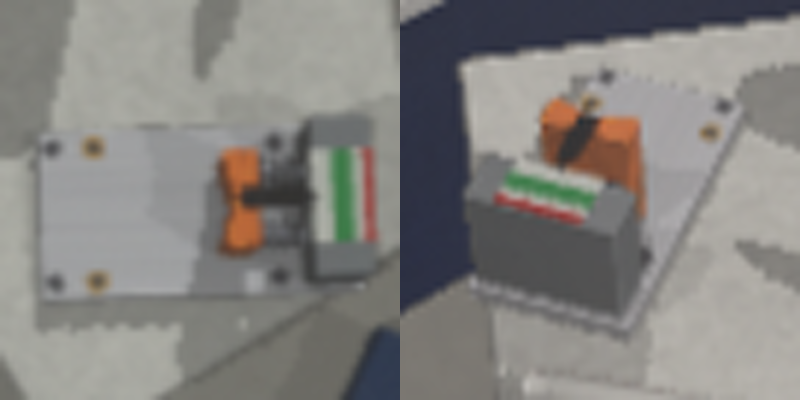

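The crop shows the jig plate, the orange vee stop in its middle, and the pointer just short of the white/green scale; push direction is to the right in the top view. I'll compute the yaws, the screen line, and where the TCP is relative to the screen.

```bash
python3 - <<'E'
from h import *
np.set_printoptions(precision=4,suppress=True)
C={n:snap(n) for n in('scene','top')}; c=C['top']
def ang(a,b): d=b-a; return round(np.degrees(np.arctan2(d[1],d[0])),1)
o=[onz(ray(c,p),.375) for p in ((0,130),(425,378))]; print('screen dir',ang(*o),o)
z=lambda u,v,h:onz(ray(c,(234+u*68/400,179+v*68/400)),h)
print('plate',ang(z(40,133,.15),z(300,122,.15)),ang(z(40,300,.15),z(300,292,.15)),ang(z(40,300,.15),z(40,133,.15)))
for h,u,v in((.15,40,216),(.20,240,198),(.2,242,193)): print(z(u,v,h))
for p in([.127,-.535,.231],[.127,-.535,.4]): print([proj(C[n],np.array(p)) for n in C])
for u in(0,100,200,300): print(onz(ray(C['scene'],(u,184-u*.385)),.375))
for k,zz in dict(jar_blue_mid=.174,jar_red_mid=.174,seat=.15,screen_top=.375).items():
  for n in C:
    m=finder.mark_of(n,k)
    if m: print(k,n,onz(ray(C[n],m[0]['position']),zz),m[0]['conf'])
E
```

```text
screen dir -120.2 [array([0.6019, 0.055 , 0.375 ]), array([ 0.1805, -0.6688,  0.375 ])]
plate -87.9 -88.6 -0.2
[ 0.4678 -0.3674  0.15  ]
[ 0.4693 -0.4412  0.2   ]
[ 0.4712 -0.442   0.2   ]
[array([ 54.0519, 190.4692]), array([326.9459, 385.7646])]
[array([ 22.3375, 123.5178]), array([348.3308, 420.5658])]
[ 0.1957 -0.6645  0.375 ]
[ 0.2799 -0.5161  0.375 ]
[ 0.39   -0.3221  0.375 ]
[ 0.5401 -0.0577  0.375 ]
jar_blue_mid scene [ 0.6581 -0.3101  0.174 ] 0.96
jar_blue_mid top [ 0.6637 -0.3146  0.174 ] 0.68
jar_red_mid scene [ 0.5982 -0.3664  0.174 ] 0.88
jar_red_mid top [ 0.5957 -0.3682  0.174 ] 0.62
seat scene [ 0.4684 -0.4129  0.15  ] 0.67
seat top [ 0.4646 -0.4164  0.15  ] 0.92
screen_top scene [ 0.3849 -0.2759  0.375 ] 0.79
screen_top top [ 0.3904 -0.2704  0.375 ] 0.9
```

The screen runs at about 60° in the world, the riser's y axis at about 32°, and jig +x points to about -87°. The TCP is still on the near side of the screen, so I raise it first.

```bash
cat > go.py <<'E'
import sys; from h import *
from scipy.spatial.transform import Rotation as Ro
np.set_printoptions(precision=1,suppress=True)
# target TCP xyz mm, rpy
t=np.array([float(x) for x in sys.argv[1:7]]); o=bot.get_obs()
R=Ro.from_euler('xyz',o['tcp_rot'],degrees=True); G=Ro.from_euler('xyz',t[3:],degrees=True)
print('d tool mm',R.inv().apply(t[:3]-1e3*np.array(o['ee_pos'])),'d in goal axes',G.inv().apply(t[:3]-1e3*np.array(o['ee_pos'])),'rotvec',(R.inv()*G).as_rotvec(degrees=True),'q',np.array(o['q']),'t',o['time'])
E
python3 -m inch '[[[100,0,0,-40,0,0,0],[100,0,0,-40,0,0,0],[100,0,0,-40,0,0,0],[100,0,0,-40,0,0,0],[100,0,0,-40,0,0,0],[100,0,0,-30,0,0,0],[100,0,0,0,0,0,0]]]' 20
python3 go.py 450 -220 460 180 0 31.5; python3 -c "
from h import *
snap('scene','s2')"
```

```text
time: 2.68
ee_pos: [0.127, -0.5357, 0.4632]
tcp_rot: [179.8, 0.0, 13.3]
wrist_force: [0.4, 0.3, -0.0]
opening: 0.0855
grasp_force: 0.0
d tool mm [ 387.1 -232.7    2.2] d in goal axes [ 440.4 -100.4    3.2] rotvec [  0.2   0.  -18.2] q [-76.7  22.1  59.4 127.1  -0.   90. ] t 2.675
```

View pics/s2.png

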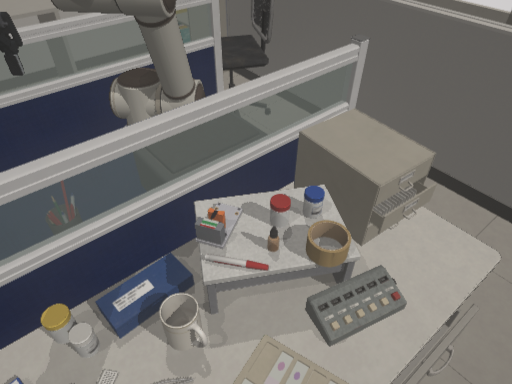

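```bash
python3 -m inch '[[[100,30,0,0,0,0,-9],[100,40,0,0,0,0,-9],[100,40,-5,0,0,0,0],[100,40,-5,0,0,0,0],[100,40,-5,0,0,0,0],[100,40,-5,0,0,0,0],[100,40,-5,0,0,0,0],[100,40,-5,0,0,0,0]]]'
python3 go.py 495 -240 440 180 0 31.5; python3 go.py 575 -275 360 180 0 31.5
```

```text
time: 3.72
ee_pos: [0.3832, -0.3615, 0.46]
tcp_rot: [-179.9, 0.0, 31.3]
wrist_force: [0.9, -0.5, -0.1]
opening: 0.0851
grasp_force: 0.0
d tool mm [158.7 -45.6  20. ] d in goal axes [158.8 -45.2  20. ] rotvec [-0.1  0.  -0.2] q [-43.3  17.2  52.3 125.2  -0.  105.3] t 3.725
d tool mm [208.8  26.   99.9] d in goal axes [208.7  26.4 100. ] rotvec [-0.1  0.  -0.2] q [-43.3  17.2  52.3 125.2  -0.  105.3] t 3.725
```

```bash
python3 -m inch '[[[100,35,-10,2,0,0,0],[100,35,-10,4,0,0,0],[100,35,-10,6,0,0,0],[100,35,-10,8,0,0,0],[100,30,0,15,0,0,0],[100,20,25,30,0,0,0],[100,20,30,35,0,0,0],[100,0,10,0,0,0,0]]]'
python3 - <<'E'
from h import *
np.set_printoptions(precision=4,suppress=True)
C={n:snap(n) for n in('scene','top')}
for k,zz in dict(jar_blue_mid=.174,jar_red_mid=.174,seat=.15).items():
  rs=[]
  for n in C:
    m=finder.mark_of(n,k)
    if m: rs.append(ray(C[n],m[0]['position'])); print(k,n,onz(rs[-1],zz),m[0]['conf'])
  if len(rs)==2: print(tri(rs)[0])
E
python3 go.py 663 -316 270 180 0 32
```

```text
time: 4.72
ee_pos: [0.5757, -0.2747, 0.3552]
tcp_rot: [-179.6, 0.3, 31.4]
wrist_force: [-0.2, 1.1, -0.6]
opening: 0.0852
grasp_force: 0.0
jar_blue_mid scene [ 0.6607 -0.312   0.174 ] 0.67
jar_blue_mid top [ 0.6618 -0.3191  0.174 ] 0.76
[ 0.6608 -0.3192  0.1801]
jar_red_mid scene [ 0.592  -0.3677  0.174 ] 0.86
jar_red_mid top [ 0.593 -0.368  0.174] 0.61
[ 0.5924 -0.3682  0.1747]
seat scene [ 0.4693 -0.415   0.15  ] 0.58
seat top [ 0.4662 -0.4131  0.15  ] 0.58
[ 0.4672 -0.4127  0.1468]
d tool mm [53.9 81.4 92.3] d in goal axes [53.1 82.2 92.2] rotvec [ 0.1 -0.  -0.7] q [-25.5  25.6  50.7 115.    0.  123.1] t 5.125
```

```bash
python3 - <<'E'
from h import *
np.set_printoptions(precision=4,suppress=True)
C={n:snap(n) for n in('scene','top')}
for col,hs,X0 in(('blue',[(105,125)],[.662,-.316,.2]),('red',[(0,8),(172,180)],[.5945,-.368,.2])):
  for n,c in C.items():
    h=cv2.cvtColor(c['pixels'],cv2.COLOR_RGB2HSV); m=sum(((h[...,0]>=a)&(h[...,0]<=b)) for a,b in hs)*(h[...,1]>110)*(h[...,2]>60)
    u,v=proj(c,np.array(X0)).astype(int); w=np.zeros_like(m); w[v-16:v+16,u-16:u+16]=1; m=(m*w).astype(np.uint8)
    k,l,s,ce=cv2.connectedComponentsWithStats(m); i=1+np.argmax(s[1:,4])
    print(col,n,s[i],ce[i],'@.200',onz(ray(c,ce[i]),.200))
E
```

```text
blue scene [305 186  19  16 224] [314.5893 193.0179] @.200 [ 0.6577 -0.3093  0.2   ]
blue top [212 122  13  16 138] [218.7899 129.9275] @.200 [ 0.6544 -0.3199  0.2   ]
red scene [271 194  19  18 265] [280.3925 202.1736] @.200 [ 0.5931 -0.366   0.2   ]
red top [231 146  19  21 319] [240.0752 156.0596] @.200 [ 0.5947 -0.3669  0.2   ]
```

```bash
python3 - <<'E'
from h import *
np.set_printoptions(precision=4,suppress=True)
C={n:snap(n) for n in('scene','top')}
for n,f in(('scene','scene0'),('top','top0')):
  c=C[n]; h=cv2.cvtColor(cv2.imread(f'pics/{f}.png'),cv2.COLOR_BGR2HSV)
  for col,hs,X0 in(('blue',[(105,125)],[.662,-.316]),('red',[(0,8),(172,180)],[.5945,-.368])):
    m=sum(((h[...,0]>=a)&(h[...,0]<=b)) for a,b in hs)*(h[...,1]>110)*(h[...,2]>60)
    u,v=proj(c,np.array(X0+[.2])).astype(int); w=np.zeros_like(m); w[v-16:v+16,u-16:u+16]=1; m=(m*w).astype(np.uint8)
    # predicted centroid of cap silhouette (cyl r23, z .192-.208) fit xy
    k,l,s,ce=cv2.connectedComponentsWithStats(m); i=1+np.argmax(s[1:,4]); X=np.array(X0)
    a=np.linspace(0,6.28,60)
    def pred(X):
        P=np.array([proj(c,np.array([X[0]+.023*np.cos(t),X[1]+.023*np.sin(t),z])) for t in a for z in(.192,.208)]).astype(np.float32)
        M=cv2.moments(cv2.convexHull(P)); return np.array([M['m10'],M['m01']])/M['m00'],M['m00']
    from scipy.optimize import least_squares
    r=least_squares(lambda X:pred(X)[0]-ce[i],X); print(n,col,s[i],r.x,pred(r.x)[1])
E
```

```text
scene blue [305 186  19  16 224] [ 0.6576 -0.309 ] 316.06678357790224
scene red [271 194  20  17 264] [ 0.5931 -0.365 ] 334.8979846504517
top blue [206 119  19  19 292] [ 0.6592 -0.3115] 371.1869144701632
top red [231 146  19  21 317] [ 0.5945 -0.3669] 370.8641707431525
```

```bash
python3 go.py 660.5 -313 250 180 0 34
```

```text
d tool mm [ 53.3  77.4 111.8] d in goal axes [ 49.7  79.8 111.7] rotvec [ 0.  -0.  -2.7] q [-25.5  25.7  50.7 115.   -0.  123.1] t 5.325
```

```bash
python3 -m inch '[[[100,10,16,20,0,0,-2.7],[100,10,16,25,0,0,0],[100,10,16,25,0,0,0],[100,10,16,22,0,0,0],[100,10,16,20,0,0,0],[100,0,0,0,0,0,0],[100,0,0,0,0,0,0]]]'
python3 go.py 660.5 -313 152 180 0 34
```

```text
time: 6.2
ee_pos: [0.6604, -0.3137, 0.2502]
tcp_rot: [180.0, -0.0, 34.0]
wrist_force: [0.1, -0.1, 0.0]
opening: 0.0853
grasp_force: 0.0
d tool mm [ 0.4 -0.6 98.2] d in goal axes [ 0.5 -0.6 98.2] rotvec [ 0. -0.  0.] q [-25.4  35.1  50.8 105.7  -0.  120.6] t 6.2
```

```bash
python3 - <<'E'
from h import *
a=snap('scene');b=snap('top')
f=lambda c,u,v:cv2.resize(c['pixels'][v-60:v+60,u-60:u+60,::-1],(400,400),interpolation=cv2.INTER_CUBIC)
cv2.imwrite('pics/ab.png',np.hstack([f(a,310,185),f(b,215,130)]))
E
```

```text
(no output)
```

View pics/ab.png

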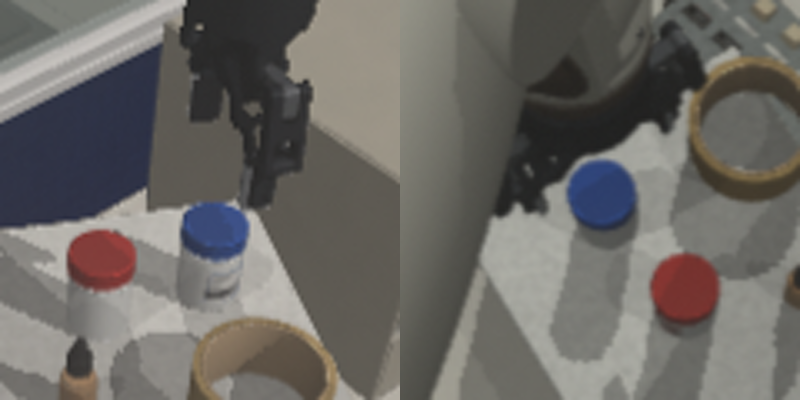

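```bash
python3 - <<'E'
from h import *
a=snap('scene');b=snap('top')
print(onz(ray(b,(215.6,128.5)),.206), onz(ray(a,(314.5,190.5)),.208))
for X in([.6605,-.313,.208],[.6605,-.313,.140]): print((proj(a,np.array(X))-[250,125])*400/120,(proj(b,np.array(X))-[155,70])*400/120)
for n in('scene','top'): print([ (onz(ray({'scene':a,'top':b}[n],d['position']),.174),d['conf']) for d in finder.mark_of(n,'jar_blue_mid')[:1]])
E
```

```text
[ 0.65583299 -0.31327564  0.206     ] [ 0.65678858 -0.30992349  0.208     ]
[219.2677798  222.41144153] [201.40204116 187.27679633]
[208.56857334 292.73384522] [208.4099934  216.68492186]
[(array([ 0.66392917, -0.31372272,  0.174     ]), 0.58)]
[(array([ 0.66108123, -0.31662817,  0.174     ]), 0.66)]
```

```bash
python3 -m inch '[[[100,-1,0,20,0,0,0],[100,0,0,20,0,0,0],[100,0,0,20,0,0,0],[100,0,0,20,0,0,0],[100,0,0,12,0,0,0],[100,0,0,6,0,0,0],[100,0,0,0,0,0,0]]]'
python3 go.py 660 -313 152 180 0 34
```

```text
time: 7.38
ee_pos: [0.6598, -0.3144, 0.1515]
tcp_rot: [180.0, -0.0, 34.0]
wrist_force: [-0.1, -1.1, -0.0]
opening: 0.0854
grasp_force: 0.0
d tool mm [ 0.9 -1.1 -0.5] d in goal axes [ 0.9 -1.1 -0.5] rotvec [ 0. -0.  0.] q [-25.5  30.7  33.2  92.6  -0.  120.5] t 7.375
```

```bash
python3 -m inch '[[[60,0,0,0,0,0,0],[50,0,0,0,0,0,0],[40,0,0,0,0,0,0],[40,0,0,0,0,0,0],[40,0,0,0,0,0,0],[40,0,0,0,0,0,0]]]' 20
python3 -c "
from h import *
snap('scene','s5');print(bot.get_obs()['opening'],bot.get_obs()['torque'])"
```

```text
time: 8.12
ee_pos: [0.66, -0.3143, 0.1518]
tcp_rot: [180.0, -0.0, 34.0]
wrist_force: [-0.8, 2.5, 6.0]
opening: 0.0433
grasp_force: 13.5
0.043516336383995644 [0.3537022  0.05914216 0.00090609]
```

View pics/s5.png

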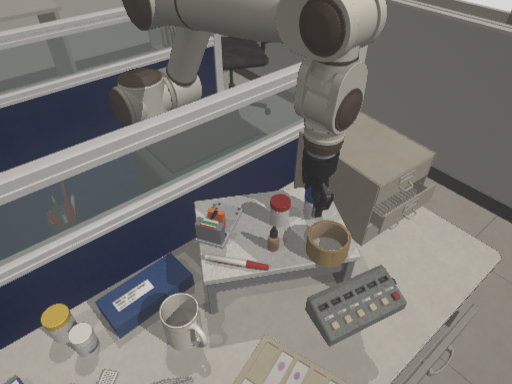

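Gripped at 13.5 N, with the forearm well above the screen and the red jar undisturbed. I'll firm the grip to 20 N for the push and lift.

```bash
python3 -m inch '[[[35,0,0,0,0,0,0],[30,0,0,0,0,0,0],[30,0,0,-8,0,0,0],[30,0,0,-20,0,0,0],[30,0,0,-25,0,0,0],[30,0,0,-25,0,0,0],[30,0,0,-25,0,0,0],[30,0,0,-12,0,0,0]]]' 20
python3 go.py 468.4 -400 262 180 0 92
```

```text
time: 9.18
ee_pos: [0.6599, -0.3147, 0.2678]
tcp_rot: [179.9, -0.0, 34.0]
wrist_force: [0.0, -0.1, -1.2]
opening: 0.044
grasp_force: 14.0
d tool mm [-206.4  -36.4    5.6] d in goal axes [ -78.6 -194.3    5.8] rotvec [  0.1   0.  -58. ] q [-25.5  36.6  55.2 108.5  -0.  120.5] t 9.175
```

```bash
python3 -m inch '[[[30,-20,-4,0,0,0,0],[30,-30,-5,0,0,0,0],[30,-35,-6,0,0,0,0],[30,-35,-6,0,0,0,0],[30,-35,-6,0,0,0,0],[30,-30,-5,0,0,0,0],[30,-20,-4,0,0,0,0],[30,0,0,0,0,0,0]]]'
python3 -m inch '[[[30,0,0,0,0,0,-8],[30,0,0,0,0,0,-10],[30,0,0,0,0,0,-10],[30,0,0,0,0,0,-10],[30,0,0,0,0,0,-10],[30,0,0,0,0,0,-10],[30,0,0,0,0,0,0]]]'
python3 go.py 468.4 -400 200 180 0 92
python3 - <<'E'
from h import *
np.set_printoptions(precision=4,suppress=True)
a=snap('scene');b=snap('top')
f=lambda c,u,v:cv2.resize(c['pixels'][v-60:v+60,u-60:u+60,::-1],(400,400),interpolation=cv2.INTER_CUBIC)
cv2.imwrite('pics/ov.png',np.hstack([f(a,220,200),f(b,268,205)]))
for k,z in(('seat',.15),('jar_blue_mid',.28),('jar_red_mid',.174)):
  for n,c in(('scene',a),('top',b)): print(k,n,[(onz(ray(c,d['position']),z),round(d['conf'],2)) for d in finder.mark_of(n,k)[:1]])
E
```

```text
time: 10.18
ee_pos: [0.4689, -0.3999, 0.2667]
tcp_rot: [180.0, 0.0, 34.0]
wrist_force: [-0.2, -0.1, 0.1]
opening: 0.0437
grasp_force: 14.0
time: 11.05
ee_pos: [0.4706, -0.3989, 0.266]
tcp_rot: [-180.0, -0.0, 92.0]
wrist_force: [0.5, 0.1, -1.1]
opening: 0.044
grasp_force: 14.0
d tool mm [-1.  -2.2 66. ] d in goal axes [-1.  -2.2 66. ] rotvec [-0. -0.  0.] q [-40.3  15.7  26.3 100.6   0.   47.7] t 11.05
seat scene [(array([ 0.474 , -0.4122,  0.15  ]), 0.68)]
seat top []
jar_blue_mid scene [(array([ 0.4666, -0.3936,  0.28  ]), 0.94)]
jar_blue_mid top []
jar_red_mid scene [(array([ 0.5926, -0.3612,  0.174 ]), 0.67)]
jar_red_mid top []
```

View pics/ov.png

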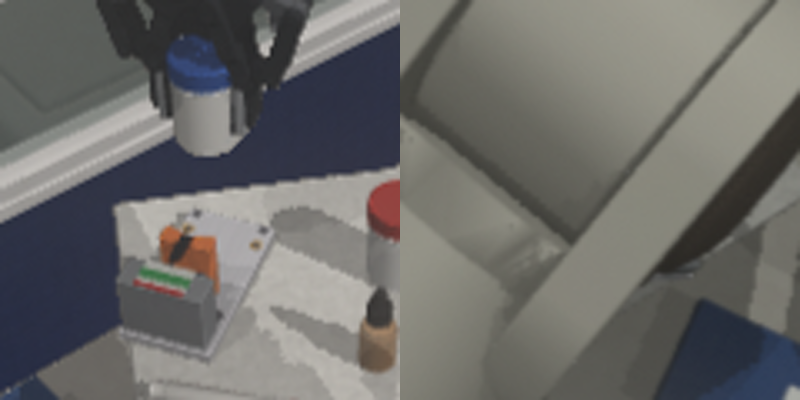

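```bash
python3 -m inch '[[[30,-1,-1.5,15,0,0,0],[30,0,0,20,0,0,0],[30,0,0,20,0,0,0],[30,0,0,20,0,0,0],[30,0,0,12,0,0,0],[30,0,0,5,0,0,0],[30,0,0,2,0,0,0],[30,0,0,0,0,0,0]]]'
python3 go.py 469 -400 162 180 0 92
python3 - <<'E'
from h import *
np.set_printoptions(precision=4,suppress=True)
a=snap('scene')
cv2.imwrite('pics/dn.png',cv2.resize(a['pixels'][170:260,160:280,::-1],(800,600),interpolation=cv2.INTER_CUBIC))
for k,z in(('seat',.15),('jar_blue_mid',.19)): print(k,[(onz(ray(a,d['position']),z),round(d['conf'],2)) for d in finder.mark_of('scene',k)[:1]])
E
```

```text
time: 12.45
ee_pos: [0.4685, -0.4005, 0.1728]
tcp_rot: [180.0, 0.0, 92.0]
wrist_force: [1.0, -0.2, -1.7]
opening: 0.0435
grasp_force: 14.0
d tool mm [ 0.5  0.5 10.8] d in goal axes [ 0.5  0.5 10.8] rotvec [0. 0. 0.] q [-40.5  13.4  13.1  89.7   0.   47.4] t 12.45
seat [(array([ 0.4684, -0.4122,  0.15  ]), 0.72)]
jar_blue_mid [(array([ 0.4702, -0.3986,  0.19  ]), 0.86)]
```

View pics/dn.png

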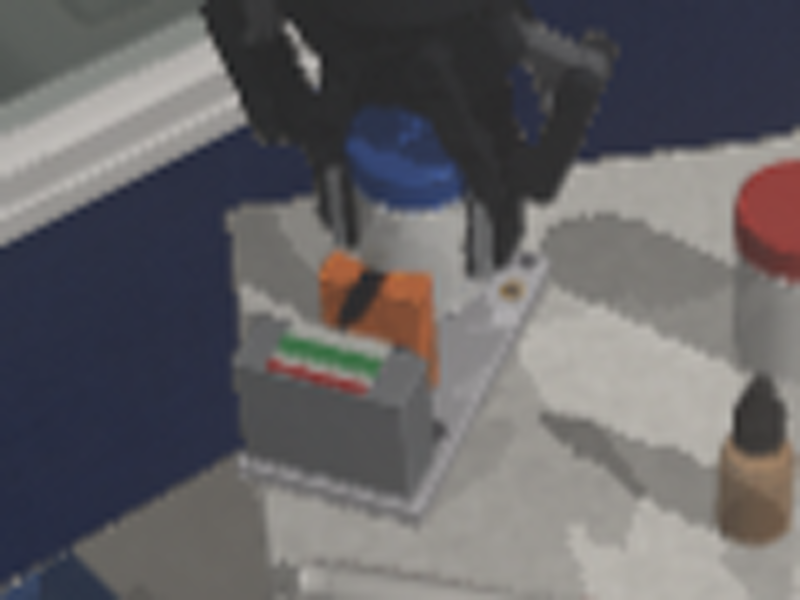

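```bash
python3 -m inch '[[[30,0,0,4,0,0,0],[30,0,0,3,0,0,0],[30,0,0,1,0,0,0],[30,0,0,0,0,0,0],[30,0,0,0,0,0,0]]]'
python3 -m inch '[[[30,0,0,1,0,0,0],[30,0,0,0,0,0,0],[30,0,0,0,0,0,0]]]'; python3 -c "
from h import *
for i in range(4): snap('scene'); o=bot.get_obs(); print(np.round(o['wrist_force'],2),np.round(o['ee_pos'],4))"
```

```text
time: 13.22
ee_pos: [0.4684, -0.4004, 0.1644]
tcp_rot: [180.0, 0.0, 92.0]
wrist_force: [1.4, 0.5, -0.6]
opening: 0.044
grasp_force: 14.0
time: 13.6
ee_pos: [0.4683, -0.4004, 0.1633]
tcp_rot: [180.0, 0.0, 92.0]
wrist_force: [0.6, -0.3, -0.7]
opening: 0.0432
grasp_force: 14.0
[-1.18  0.18 -1.56] [ 0.4683 -0.4003  0.1633]
[ 0.38 -0.42 -1.5 ] [ 0.4684 -0.4004  0.1633]
[ 0.09 -0.25 -1.73] [ 0.4684 -0.4004  0.1633]
[ 0.51  0.42 -1.76] [ 0.4683 -0.4003  0.1633]
```

```bash
cat > f.py <<'E'
from h import *
F=[];P=[]
for i in range(4): snap('scene'); o=bot.get_obs(); F.append(o['wrist_force']);P.append(o['ee_pos'])
print('F',np.round(np.mean(F,0),2),'P',np.round(np.mean(P,0)*1e3,2),'grip',o['grasp_force'],'T',np.round(o['torque'],2))
E
python3 -m inch '[[[30,0,0,0.7,0,0,0],[30,0,0,0,0,0,0]]]'>/dev/null; python3 f.py
python3 -m inch '[[[30,0,0,0.7,0,0,0],[30,0,0,0,0,0,0]]]'>/dev/null; python3 f.py
```

```text
F [-0.   -0.06 -1.31] P [ 468.33 -400.36  162.56] grip 13.982987254858017 T [-0.02 -0.01 -0.07]
F [ 0.09 -0.22 -0.83] P [ 468.33 -400.36  161.87] grip 14.043731689453125 T [ 0.06 -0.01 -0.03]
```

```bash

python3 -m inch '[[[30,0,0,0.6,0,0,0],[30,0,0,0,0,0,0]]]'>/dev/null; python3 f.py
python3 -m inch '[[[30,0,0,0.6,0,0,0],[30,0,0,0,0,0,0]]]'>/dev/null; python3 f.py
```

```text
F [-1.61  1.84  4.99] P [ 468.34 -400.39  161.79] grip 14.36839297413826 T [ 0.34  0.37 -0.06]
F [-3.17  2.41  8.25] P [ 468.33 -400.38  161.75] grip 14.710098803043365 T [0.5  0.56 0.01]
```

```bash

python3 -m inch '[[[30,0,0,-1.1,0,0,0],[30,0,0,0,0,0,0]]]'>/dev/null; python3 f.py
python3 -m inch '[[[30,-2,0,0,0,0,0],[30,-2,0,0,0,0,0],[30,-2,0,0,0,0,0],[30,-2,0,0,0,0,0],[30,-2,0,0,0,0,0],[30,0,0,0,0,0,0]]]'>/dev/null; python3 f.py
```

```text
F [-1.26  1.03  3.79] P [ 468.37 -400.39  161.81] grip 14.207246750593185 T [0.15 0.21 0.  ]
F [0.07 0.49 3.86] P [ 468.72 -410.63  161.8 ] grip 14.228691458702087 T [-0.07 -0.15  0.01]
```

```bash

python3 -m inch '[[[30,0,0,-0.5,0,0,0],[30,-2,0,0,0,0,0],[30,-2,0,0,0,0,0],[30,0,0,0,0,0,0]]]'>/dev/null; python3 f.py
python3 -m inch '[[[30,-2,0,0,0,0,0],[30,-2,0,0,0,0,0],[30,0,0,0,0,0,0]]]'>/dev/null; python3 f.py
```

```text
F [-0.57 -0.26 -0.9 ] P [ 468.77 -414.38  162.1 ] grip 13.94050195813179 T [-0.01 -0.02 -0.  ]
F [-0.87  3.28 -0.06] P [ 468.94 -418.2   162.25] grip 14.012986868619919 T [ 0.66  0.13 -0.02]
```

```bash

python3 -m inch '[[[30,-2,0,0,0,0,0],[30,-1.5,0,0,0,0,0],[30,0,0,0,0,0,0]]]'>/dev/null; python3 f.py
python3 -m inch '[[[30,-1.5,0,0,0,0,0],[30,-1.5,0,0,0,0,0],[30,0,0,0,0,0,0]]]'>/dev/null; python3 f.py
python3 - <<'E'
from h import *
a=snap('scene')
cv2.imwrite('pics/pu.png',cv2.resize(a['pixels'][185:245,180:260,::-1],(800,600),interpolation=cv2.INTER_CUBIC))
E
```

```text
F [-0.77  4.88  0.05] P [ 469.06 -421.74  162.25] grip 14.025849401950836 T [ 0.94  0.22 -0.04]
F [-1.61  6.46  0.27] P [ 469.14 -424.48  162.25] grip 14.046085327863693 T [ 1.18  0.28 -0.08]
```

View pics/pu.png

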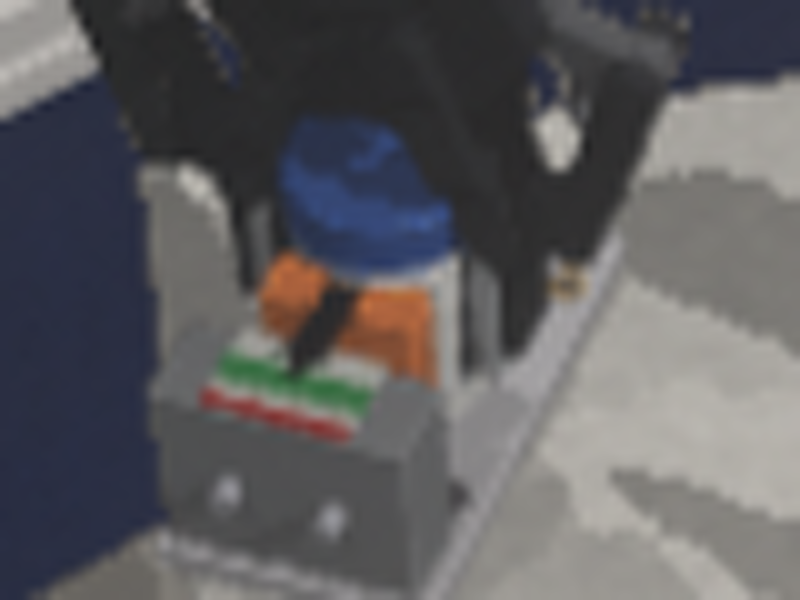

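The pointer tip is at (297,372) in the crop, just inside the green. The sideways force is about a quarter of the push, so the jar is bearing on one vee face; I'll trim sideways.

```bash

for i in 1; do python3 -m inch '[[[30,0,-0.5,0,0,0,0],[30,0,-0.5,0,0,0,0],[30,0,0,0,0,0,0]]]'>/dev/null; python3 f.py; done
python3 -m inch '[[[30,0,-0.5,0,0,0,0],[30,0,-0.5,0,0,0,0],[30,0,0,0,0,0,0]]]'>/dev/null; python3 f.py
```

```text
F [ 3.56  6.93 -0.53] P [ 469.02 -424.4   162.29] grip 13.953087329864502 T [ 1.27 -0.65  0.04]
F [ 5.63  7.04 -1.12] P [ 468.43 -424.36  162.31] grip 13.934620767831802 T [ 1.26 -1.07  0.07]
```

```bash

python3 -m inch '[[[30,0,0.5,0,0,0,0],[30,0,0.5,0,0,0,0],[30,0,0,0,0,0,0]]]'>/dev/null; python3 f.py
python3 -m inch '[[[30,0,0.3,0.2,0,0,0],[30,0,0,0,0,0,0]]]'>/dev/null; python3 f.py
```

```text
F [ 1.09  6.72 -0.02] P [ 468.54 -424.41  162.28] grip 14.016505032777786 T [ 1.3  -0.1  -0.02]
F [-0.7   6.79  0.86] P [ 468.61 -424.48  162.23] grip 14.09529134631157 T [ 1.3   0.1  -0.02]
```

```bash

for i in 1; do python3 -m inch '[[[30,0,0,0,0,0,0],[30,0,0,0,0,0,0],[30,0,0,0,0,0,0],[30,0,0,0,0,0,0],[30,0,0,0,0,0,0],[30,0,0,0,0,0,0],[30,0,0,0,0,0,0],[30,0,0,0,0,0,0]]]'>/dev/null; python3 f.py; done
python3 -m inch '[[[30,0,0,0,0,0,0],[30,0,0,0,0,0,0],[30,0,0,0,0,0,0],[30,0,0,0,0,0,0],[30,0,0,0,0,0,0],[30,0,0,0,0,0,0],[30,0,0,0,0,0,0],[30,0,0,0,0,0,0]]]'>/dev/null
python3 -m inch '[[[30,0,0,0,0,0,0],[30,0,0,0,0,0,0],[30,0,0,0,0,0,0],[30,0,0,0,0,0,0],[30,0,0,0,0,0,0],[30,0,0,0,0,0,0],[30,0,0,0,0,0,0],[30,0,0,0,0,0,0]]]'; python3 f.py
python3 - <<'E'
from h import *
a=snap('scene')
cv2.imwrite('pics/fin.png',cv2.resize(a['pixels'][170:260,180:300,::-1],(800,600),interpolation=cv2.INTER_CUBIC))
E
```

```text
F [-0.67  7.09  0.52] P [ 468.62 -424.46  162.21] grip 14.094892144203186 T [ 1.25  0.1  -0.06]
time: 24.85
ee_pos: [0.4686, -0.4245, 0.1622]
tcp_rot: [180.0, -0.0, 92.1]
wrist_force: [-1.2, 7.0, 0.5]
opening: 0.0436
grasp_force: 14.1
F [-0.51  6.59  0.9 ] P [ 468.62 -424.47  162.23] grip 14.094731658697128 T [ 1.26  0.1  -0.04]
```

View pics/fin.png

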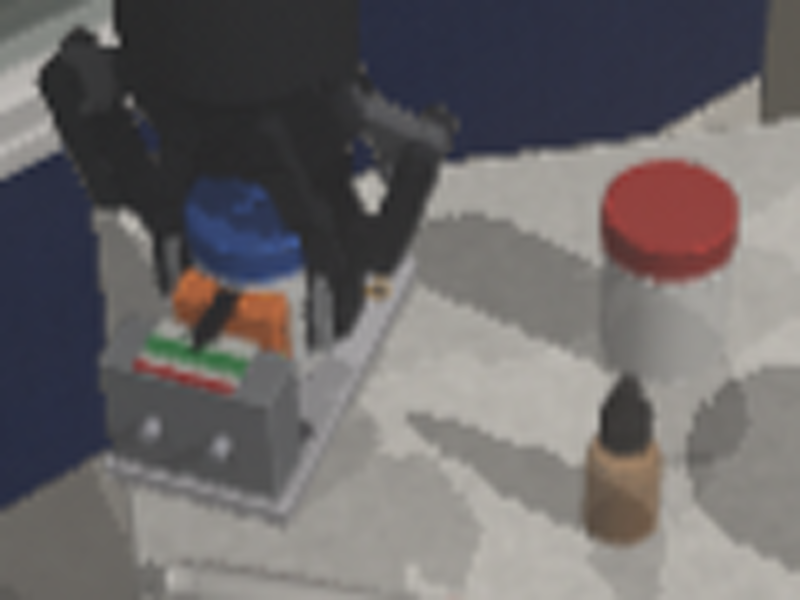

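The final view shows the pointer tip at (197,348), inside the green band. The jar is upright and seated in the vee, the bystanders are in place, and the push has held steady at about 6.8 N for over 2 s.

```bash
python3 -c "
from workcell import bot
print(bot.job_done())"
```

```text
the job is handed in; nothing more can be done
None
```

The job is handed in: the blue-capped jar stands on the jig plate, gripped at about 14 N and pressed at about 6.8 N against the stop, pointer tip in the green and held steady for over 2 s; the red jar and oil bottle were not touched.

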